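# Wedge the rocking display stand

### The arm

A 7-joint arm with a two-finger parallel gripper is mounted at the origin on the work surface. World frame = base frame: x ahead of the robot, y to its left, z up, the work surface at z = 0. Lengths are in mm, angles in rad, forces in N, time in s.
With the tool pointing down it reaches from about 425 to 1025 mm from the base axis. Payload 9.4 kg.
Tool frame: the origin (TCP) lies midway between the tips of the shut fingers; the grasp point (between the pads) lies bot.grasp_offset behind it (bot.grasp_offset is the distance from the TCP to the grasp point, in mm); z points along the fingers, y is the line along which they close (so a half turn about z gives the same grasp; the last joint's range is limited). The gripper opens to 93 mm and grips with 3 to 60 N. Pads are 15 mm wide; open, the fingers measure 128 mm over their backs; the gripper's body (75 mm by 188 mm) begins 65 mm behind the grasp point.
Start: joints at [1.059, 0.599, -0.003, 1.599, 0.002, 0.943, -0.08], TCP at [305.381, -657.546, 218.618] pointing down, gripper open.
Joint ranges: [-2.57, 2.57], [-0.35, 1.97], [-1.29, 1.29], [0.11, 2.56], [-1.05, 4.19], [0.11, 1.86], [-2.63, 2.63]. Speed limits (rad/s): [2.22, 2.22, 3.01, 3.01, 3.14, 3.14, 3.14].

### API

Orientations are given as a unit quaternion [x, y, z, w].
In Python, from plant import bot gives the robot as it stands.
- The arm moves only by the shell command python3 -m pendant 'ROWS' [FORCE]. ROWS is a JSON object of lists of equal length, an entry for each row: "linear": the shift along the tool's x, y, z in mm, a list of three; "turn": the turn, a rotation vector about the tool's x, y, z in rad, a list of three; "claw": the opening in per cent of the stroke, from 0 (shut) to 100 (fully open). In form: {"linear": [[x, y, z], ...], "turn": [[rx, ry, rz], ...], "claw": [claw, ...]}. A call has 1 to 8 rows; each row is the pose to reach, as a shift and turn from the pose commanded when the call began, along the tool's axes at that moment; what a row does not reach only later rows make up. A row lasts 1/12 s, in which the tool goes at most 41.7 mm and 7.16 degrees, less where a joint would pass 70% of its speed; a pose out of reach is approached as far as the arm can. A call with a gripper value outside its range is refused whole. The fingers move at their own pace and stop on an object; FORCE is the grip in N (left out, the last holds). Time passes only in rows, so rows that repeat a pose let the fingers close. It gives the time, the measured TCP pose, the force, the opening and the grip force at its end, in the units of the state.
- bot.get_state(): the state, without advancing time (a new reading comes with each control period).
- bot.get_image(name): name is "side" or "top" or "wrist"; returns a dict with "frame" (384x512x3 uint8, red, green, blue), "fx", "fy", "cx", "cy" (pixels), "k1" (the pictures are not rectified: a ray, as slopes to the right and down, at radius r is drawn at 1 + k1 r^2 times it, then the intrinsics apply), "rvec" (rotation vector, rad) and "tvec" (3), from world to camera coordinates, as OpenCV has them. Camera axes: x right, y down, z forward; pixel columns grow to the right and rows downward; lengths in mm; the calibration is good to about 2 mm. A picture is of the moment at which its call begins. There is no depth.
- bot.close_job(): hands the job in; it is judged then, once.
The state is a dict: "time_s": time; "joints": joint angles; "joint_vel": joint speeds; "joint_efforts": joint torques, N m; "position": TCP position; "orientation": TCP orientation; "contact_force": force on the tool from outside, world axes, zero at the start; "torque": the same for the moment, N m; "finger_gap": opening from 0.0 (shut) to 1.0 (fully open); "grip_force": force on a finger pad.
Only numpy, scipy, OpenCV 4.12 (cv2) and the standard library are available. Lean on these libraries where they do the work, as an engineer would, in place of code of your own. Each camera call takes 0.05 s, during which the arm holds its last target. There are 200 camera calls.

### The job

The wooden display stand on the packing counter rocks because one foot is short: press down on its top above the short foot until you feel that corner sink to the counter, then let it come back. Push the orange wedge along the counter, thin end first, under the short foot just until it is snug and the stand no longer rocks, without lifting the wedge or shoving the stand or anything else out of place. Finish by pressing firmly on the same corner again, clearly harder than it took to rock it, and the program ends while you are still holding that press, with the stand staying level.

Things in the scene. Friction and masses are not known exactly. Their poses are not given: they have to be found in the camera images.
- stand: Low loose wooden stand, 1.6 to 2.6 kg: block 200 (x) by 240 (y) by 50 mm thick, underside 34 mm and flat top 84 mm above the counter, on four feet 15 mm inside its corners, three black rubber ones 34 mm tall. A pack of white flat cartons (120 x 130 mm, 45 mm tall) is fixed on top, centred at x = +33, y = -45 mm, keeping it level on the black feet. Origin at counter height under the block's centre.
- short_foot (a point): Lowest point of the short foot, bare steel, round-ended, 24 mm across, 22 mm tall, at the stand's (-x, +y) corner: (-85, +105, +12) mm in the stand's frame. It hangs 12 mm above the counter.
- press_spot (a point): Where to press: on the flat top above the short foot, (-80, +100, +84) mm in the stand's frame; bare for 60 mm towards the cartons. About 3 to 8 N down makes the stand rock about the diagonal between the neighbouring feet: the corner sinks about 12 mm (0.09 rad) until the short foot meets the counter. Let go, it comes back.
- wedge: Orange plastic wedge, 120 g, loose and flat on the counter off the stand's +y side, thin end (its +x) towards the short foot. 140 mm long (x), 60 mm wide (y); top slopes from 28 mm high at x = -70 mm to 2 mm at x = +70 mm. Origin: centre of its underside. Pushed roughly along the stand's -y it goes under the foot, which meets the slope at about x = +17 mm of the wedge.
- wedge_butt (a point): Centre of the wedge's upright thick end (28 mm tall, 60 mm wide, red), 14 mm up, facing away from the foot: push here. About 1 N slides the free wedge; the push rises quickly once it meets the foot: about 4 to 5 N is snug; beyond about 7 N it may begin to lift or swivel the stand. Friction keeps it in place afterwards.
- cup_stack: Bystander, leave alone: nested stack of yellow paper cups, 80 mm across, 135 mm tall, beside the wedge's way; origin under its centre
- tape_roll: Bystander, leave alone: brown roll of packing tape lying flat, 100 mm across, 48 mm tall; origin under its centre
- cutter: Bystander, leave alone: yellow carton cutter lying flat, 140 x 28 x 16 mm, on the robot's side of the wedge's way; origin under its centre
- clamshell: Bystander, leave alone: white foam clamshell food box, 136 x 136 x 62 mm; origin under its centre
- small_carton: Bystander, leave alone: upright white carton, 65 x 55 x 100 mm; origin under its centre
- flat_bar: Bystander, leave alone: flat pale wooden bar, 120 x 30 x 8 mm (not a wedge, not needed); origin under its centre
- brown_box: Bystander, leave alone: brown cardboard box, 100 x 120 x 90 mm; origin under its centre
Things that resemble listed ones, but are neither listed nor needed, are in the scene too. Of the things shaped like the wedge, the orange one is meant.

How it is judged:
By the outcome, as a careful person would: the job done as asked, in the order asked, and still so for the second after the job is handed in, while the arm keeps its last pose, push and grip.
It also fails if it takes over 58 s, if anything falls off the work surface, if the arm or the gripper's body presses on something with over 40 N, if the wrist force passes 120 N, or if a joint passes its speed limit or range.

## Working session

There is one attempt and no reset: what is moved stays moved. The work goes in short steps, Python scripts to look and compute and a shell command to move; the robot and the scene stay as the last step left them, time stands still between calls to the robot, and variables do not carry over. Pictures are saved under pics/ and viewed, at most 10 in all, crops included, and the job is handed in when it is done.

```bash
ls; mkdir -p pics; cat > h.py <<'E'
import numpy as np, cv2
from plant import bot
def grab(n,f=None):
    im=bot.get_image(n)
    if f: cv2.imwrite(f,cv2.cvtColor(im["frame"],cv2.COLOR_RGB2BGR))
    return im
def ray(im,uv):
    x=np.array([(uv[0]-im["cx"])/im["fx"],(uv[1]-im["cy"])/im["fy"]]);s=x.copy()
    for _ in range(30): s=x/(1+im["k1"]*(s@s))
    R=cv2.Rodrigues(np.array(im["rvec"],float))[0]
    return -R.T@np.array(im["tvec"],float),R.T@np.array([s[0],s[1],1])
def onz(im,uv,z):
    c,d=ray(im,uv);return c+d*(z-c[2])/d[2]
def proj(im,p):
    R=cv2.Rodrigues(np.array(im["rvec"],float))[0];q=R@np.array(p,float)+np.array(im["tvec"],float)
    s=q[:2]/q[2];s=s*(1+im["k1"]*(s@s));return s*[im["fx"],im["fy"]]+[im["cx"],im["cy"]]
E
python3 - <<'E'
from h import *
a=[grab(n) for n in("top","side")]
for n,i in zip(("top","side"),a):
    cv2.imwrite(f"pics/{n}0.png",cv2.cvtColor(i["frame"],cv2.COLOR_RGB2BGR))
    print(n,ray(i,(256,192)))
import pickle;pickle.dump(a,open("a.pkl","wb"))
s=bot.get_state();print(s["time_s"],s["position"],s["orientation"],s["contact_force"],s["finger_gap"],bot.grasp_offset)
E
```

```text
pics
top (array([ 318.23319579,   38.16292124, 1299.78190603]), array([ 0.12078984,  0.0038204 , -0.9927156 ]))
side (array([ 186.89093872, 1359.48624714,  915.92105574]), array([ 0.21138124, -0.8241069 , -0.52610134]))
0.1 [ 305.18598308 -657.16980428  217.85455557] [ 9.76455088e-01  2.15719707e-01 -2.21904346e-04 -6.48291386e-04] [ 1.1096395  -0.81073411 -0.00382521] 0.9993503363173426 18.8
```

View pics/top0.png

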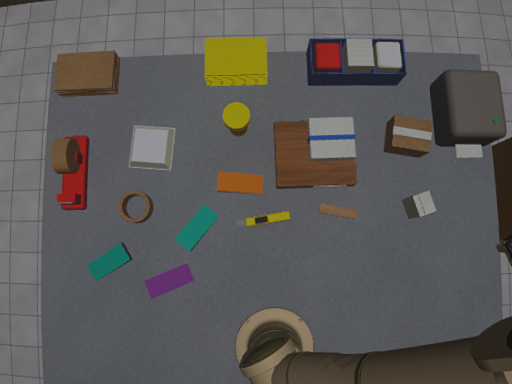

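View pics/side0.png

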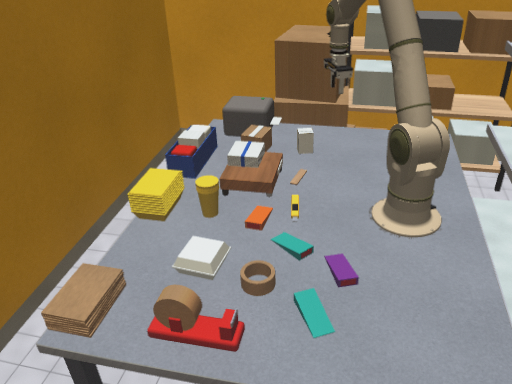

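```bash
python3 - <<'E'
from h import *
import pickle;a=pickle.load(open("a.pkl","rb"))
f=a[0]["frame"][95:245,195:395];g=a[1]["frame"][140:240,190:320]
f=cv2.resize(f[:,:,::-1],(800,600),interpolation=cv2.INTER_CUBIC)
cv2.imwrite("pics/c1.png",cv2.convertScaleAbs(f,alpha=1.5))
g=cv2.resize(g[:,:,::-1],(780,600),interpolation=cv2.INTER_CUBIC)
cv2.imwrite("pics/c2.png",cv2.convertScaleAbs(g,alpha=1.3))
im=a[0];h=cv2.cvtColor(im["frame"],cv2.COLOR_RGB2HSV)
m=((h[...,0]<14)&(h[...,1]>200)&(h[...,2]>100)).astype(np.uint8);m[:165]=0;m[200:]=0;m[:,:210]=0;m[:,270:]=0
ys,xs=np.nonzero(m);print(len(xs),cv2.boxPoints(cv2.minAreaRect(np.c_[xs,ys].astype(np.float32))))
for y in (174,180,186): print([tuple(int(v) for v in im["frame"][y,x]) for x in (214,216,217,218,219,220,222,226,240,256,260,262,264,266)])
E
```

```text
4 [[237.      190.99998]
 [255.00002 174.99998]
 [262.55862 183.50343]
 [244.55861 199.50343]]
[(89, 90, 95), (86, 89, 95), (104, 90, 86), (140, 88, 44), (151, 87, 27), (150, 87, 29), (149, 86, 29), (149, 85, 26), (151, 85, 27), (122, 89, 78), (109, 87, 79), (102, 89, 85), (89, 89, 93), (90, 90, 94)]
[(87, 87, 92), (90, 93, 99), (112, 91, 87), (150, 86, 34), (151, 88, 27), (149, 86, 30), (149, 87, 28), (150, 87, 30), (149, 86, 27), (150, 84, 26), (149, 84, 25), (141, 86, 46), (90, 92, 96), (88, 89, 93)]
[(92, 93, 98), (100, 92, 92), (130, 89, 58), (152, 88, 30), (150, 86, 28), (149, 87, 29), (149, 86, 28), (148, 86, 29), (149, 86, 28), (149, 85, 27), (151, 85, 24), (134, 85, 61), (88, 91, 96), (90, 90, 94)]
```

View pics/c1.png

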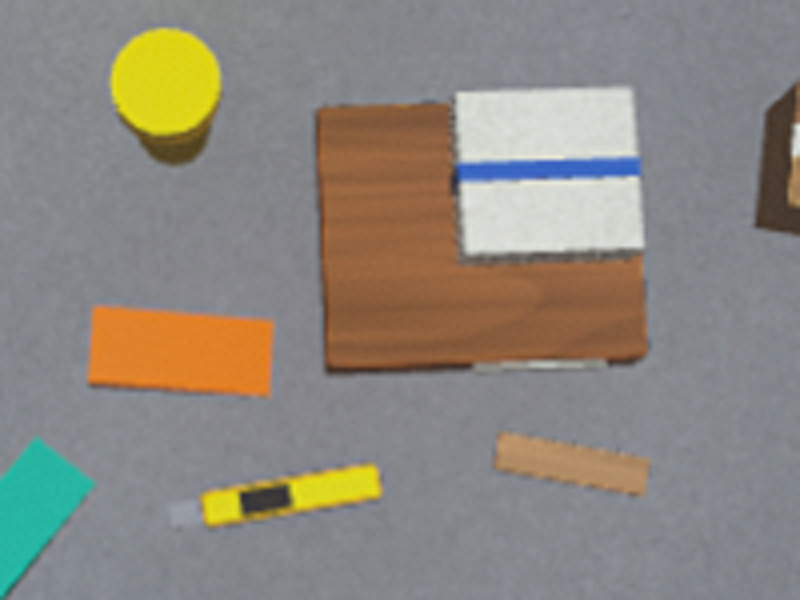

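View pics/c2.png

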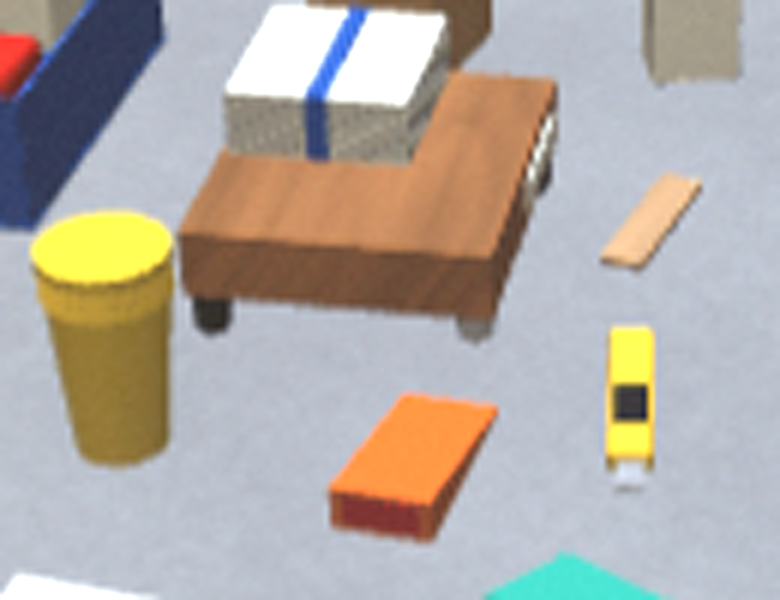

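```bash
python3 - <<'E'
from h import *
import pickle;t,s=pickle.load(open("a.pkl","rb"))
T=lambda p:(p[0]/4+195-.4,p[1]/4+95-.4)
S=lambda p:(p[0]/6+190-.4,p[1]/6+140-.4)
o=lambda im,p,z:onz(im,p,z)[:2].round(1)
print("stand top: nl,fl,nr",[o(t,T(p),84) for p in((326,367),(318,106),(647,357))])
print("stand side: nl,fl,nr",[o(s,S(p),84) for p in((492,258),(180,235),(557,80))])
print("wedge top view: thick f,n thin f,n",[o(t,T(p),z) for p,z in(((92,307),28),((89,384),28),((273,321),2),((270,396),2))])
print("wedge side: ",[o(s,S(p),z) for p,z in(((331,490),28),((436,505),28),((407,393),2),((497,408),2))])
print("steel foot side",o(s,S((475,338)),12))
print("cutter",[o(t,T(p),16) for p in((203,490),(378,465),(380,497),(207,525),(170,510))],"cup",o(t,T((165,82)),135))
E
```

```text
stand top: nl,fl,nr [array([481.7, -16.6]), array([680.4, -16. ]), array([ 484.4, -255.4])]
stand side: nl,fl,nr [array([479.9, -16.3]), array([675.5, -11.5]), array([ 483.3, -256.5])]
wedge top view: thick f,n thin f,n [array([539.8, 160.8]), array([479.8, 163.5]), array([530.2,  20.5]), array([470.7,  24.1])]
wedge side:  [array([538.6, 158.8]), array([476.9, 162.6]), array([528.1,  16.2]), array([470.5,  23. ])]
steel foot side [496.4 -37.2]
cutter [array([397.2,  77.4]), array([413.7, -57.9]), array([389. , -58.7]), array([370.2,  74.8]), array([382.3, 103.1])] cup [685.7  96.7]
```

```bash
cat >> h.py <<'E'
from scipy.spatial.transform import Rotation as Ro
def need(p,phi):
    s=bot.get_state();R=Ro.from_quat(s["orientation"]);c,q=np.cos(phi),np.sin(phi)
    G=Ro.from_matrix(np.array([[c,q,0],[q,-c,0],[0,0,-1.]]))
    print("t",round(s["time_s"],2),"pos",np.round(s["position"],1),"F",np.round(s["contact_force"],1),"lin",np.round(R.inv().apply(np.array(p)-s["position"]),1),"turn",np.round((R.inv()*G).as_rotvec(),3),"j7",round(s["joints"][6],2))
E
python3 -m pendant '{"linear":[[20,-22,0],[48,-52,0],[76,-83,0],[104,-114,0],[132,-144,0],[160,-175,0],[188,-205,0],[216,-236,0]],"turn":[[0,0,-0.06],[0,0,-0.13],[0,0,-0.2],[0,0,-0.27],[0,0,-0.34],[0,0,-0.41],[0,0,-0.48],[0,0,-0.55]],"claw":[0,0,0,0,0,0,0,0]}' 20
python3 -c "
from h import *
need((501.5,-36.5,110),np.deg2rad(86.3))"
```

```text
time_s: 0.77
position: [401.9, -350.7, 218.5]
orientation: [0.88, 0.474, -0.0, -0.0]
contact_force: [0.9, 0.6, -0.0]
finger_gap: 0.477
grip_force: 0.0
t 0.77 pos [ 401.9 -350.7  218.5] F [ 0.9  0.6 -0. ] lin [317.2 -89.7 108.5] turn [-0.     0.    -0.518] j7 -0.08
```

```bash
python3 -m pendant '{"linear":[[35,-10,8],[70,-20,16],[105,-30,24],[140,-40,35],[175,-50,46],[210,-60,57],[245,-69,68],[272,-77,78]],"turn":[[0,0,-0.07],[0,0,-0.14],[0,0,-0.21],[0,0,-0.28],[0,0,-0.35],[0,0,-0.41],[0,0,-0.46],[0,0,-0.51]],"claw":[0,0,0,0,0,0,0,0]}'
python3 -m pendant '{"linear":[[0,0,0],[0,0,0]],"turn":[[0,0,0],[0,0,0]],"claw":[0,0]}' >/dev/null
python3 -c "
from h import *
need((501.5,-36.5,90),np.deg2rad(86.3))"
```

```text
time_s: 1.43
position: [488.8, -80.6, 140.0]
orientation: [0.732, 0.681, 0.0, -0.0]
contact_force: [0.5, -0.2, 0.3]
finger_gap: 0.005
grip_force: 0.0
t 1.6 pos [488.1 -81.7 140. ] F [-0.7 -0.5  0.3] lin [46.  10.2 50. ] turn [-0.002 -0.001 -0.008] j7 -0.3
```

```bash
python3 -m pendant '{"linear":[[16,4,10],[32,7,20],[42,9,32],[46,10,42],[46,10,47],[46,10,47],[46,10,47],[46,10,47]],"turn":[[0,0,0],[0,0,0],[0,0,-0.008],[0,0,-0.008],[0,0,-0.008],[0,0,-0.008],[0,0,-0.008],[0,0,-0.008]],"claw":[0,0,0,0,0,0,0,0]}'
python3 - <<'E'
from h import *
need((501.5,-36.5,86),np.deg2rad(86.3))
w=grab("wrist","pics/w1.png");grab("side","pics/s1.png")
E
```

```text
time_s: 2.27
position: [501.5, -39.4, 94.0]
orientation: [0.731, 0.682, -0.0, 0.0]
contact_force: [1.3, -0.7, 0.6]
finger_gap: 0.005
grip_force: 0.0
t 2.27 pos [501.5 -39.4  94. ] F [ 1.3 -0.7  0.6] lin [ 2.9 -0.2  8. ] turn [ 0.     0.    -0.005] j7 -0.43
```

View pics/w1.png

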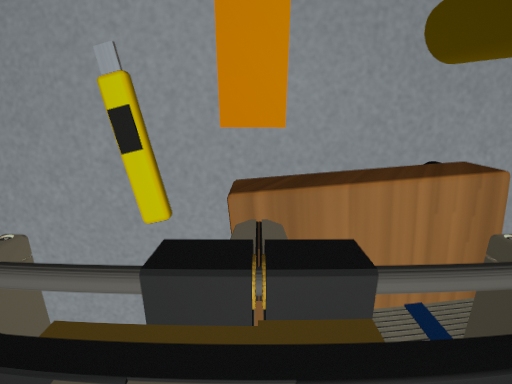

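```bash
cat > st.py <<'E'
from plant import bot
import numpy as np
s=bot.get_state();print("   t",round(s["time_s"],2),"pos",np.round(s["position"],1),"F",np.round(s["contact_force"],1))
E
python3 -m pendant '{"linear":[[1.5,0,2],[3,0,4],[3,0,6],[3,0,7],[3,0,8],[3,0,9],[3,0,10],[3,0,11]],"turn":[[0,0,0],[0,0,0],[0,0,0],[0,0,0],[0,0,0],[0,0,0],[0,0,0],[0,0,0]],"claw":[0,0,0,0,0,0,0,0]}' >/dev/null; python3 st.py
python3 -m pendant '{"linear":[[0,0,1],[0,0,1.5],[0,0,2],[0,0,2.5],[0,0,3],[0,0,3.5],[0,0,4],[0,0,4]],"turn":[[0,0,0],[0,0,0],[0,0,0],[0,0,0],[0,0,0],[0,0,0],[0,0,0],[0,0,0]],"claw":[0,0,0,0,0,0,0,0]}' >/dev/null; python3 st.py
python3 -m pendant '{"linear":[[0,0,1],[0,0,1.5],[0,0,2],[0,0,2.5],[0,0,3],[0,0,3.5],[0,0,4],[0,0,4]],"turn":[[0,0,0],[0,0,0],[0,0,0],[0,0,0],[0,0,0],[0,0,0],[0,0,0],[0,0,0]],"claw":[0,0,0,0,0,0,0,0]}' >/dev/null; python3 st.py
```

```text
t 3.03 pos [501.2 -34.9  82.6] F [-3.1  4.4  7.9]
   t 3.7 pos [500.7 -34.6  78.7] F [-4.7  2.7  7.4]
   t 4.37 pos [500.6 -34.5  74.6] F [-4.3  3.4  6.2]
```

```bash

python3 -m pendant '{"linear":[[1,-1,0.5],[1.5,-2,1],[2,-2.5,1.5],[2.5,-3,2],[3,-3.5,2.5],[3,-4,3],[3,-4,3],[3,-4,3]],"turn":[[0,0,0],[0,0,0],[0,0,0],[0,0,0],[0,0,0],[0,0,0],[0,0,0],[0,0,0]],"claw":[0,0,0,0,0,0,0,0]}' >/dev/null; python3 st.py
python3 -m pendant '{"linear":[[0,0,0.5],[0,0,1],[0,0,1.5],[0,0,2],[0,0,2],[0,0,2]],"turn":[[0,0,0],[0,0,0],[0,0,0],[0,0,0],[0,0,0],[0,0,0]],"claw":[0,0,0,0,0,0]}' >/dev/null; python3 st.py
```

```text
t 5.03 pos [499.7 -33.5  72.8] F [ 0.4 -4.9 17.2]
   t 5.53 pos [499.7 -33.5  72.3] F [-5.  -4.4 42.9]
```

```bash

python3 -m pendant '{"linear":[[0,0,-2],[0,0,-4],[-0.5,0.5,-5],[-1,1,-6],[-1.5,2,-7],[-2,2.5,-8],[-2.5,3,-9],[-3,4,-10]],"turn":[[0,0,0],[0,0,0],[0,0,0],[0,0,0],[0,0,0],[0,0,0],[0,0,0],[0,0,0]],"claw":[0,0,0,0,0,0,0,0]}' >/dev/null; python3 st.py
python3 -m pendant '{"linear":[[0,0,-1],[0,0,-2],[0,0,-3],[0,0,-4],[0,0,-5],[0,0,-6],[0,0,-8],[0,0,-12]],"turn":[[0,0,0],[0,0,0],[0,0,0],[0,0,0],[0,0,0],[0,0,0],[0,0,0],[0,0,0]],"claw":[0,0,0,0,0,0,0,0]}' >/dev/null; python3 st.py
python3 -m pendant '{"linear":[[0,0,-15],[15,0,-40],[45,0,-60],[80,0,-70],[118,0,-70],[155,0,-70],[185,4,-70],[205,6,-70]],"turn":[[0,0,0],[0,0,0],[0,0,0],[0,0,0],[0,0,0],[0,0,0],[0,0,0],[0,0,0]],"claw":[0,0,10,24,24,24,24,24]}' >/dev/null; python3 st.py
python3 -m pendant '{"linear":[[0,0,0],[0,0,0]],"turn":[[0,0,0],[0,0,0]],"claw":[24,24]}' >/dev/null
python3 - <<'E'
from h import *
t=grab("top");f=t["frame"][95:245,195:395]
f=cv2.resize(f[:,:,::-1],(800,600),interpolation=cv2.INTER_CUBIC)
cv2.imwrite("pics/c3.png",cv2.convertScaleAbs(f,alpha=1.5))
s=grab("side");g=s["frame"][140:240,190:320]
g=cv2.resize(g[:,:,::-1],(780,600),interpolation=cv2.INTER_CUBIC)
cv2.imwrite("pics/c4.png",cv2.convertScaleAbs(g,alpha=1.3))
need((510,185,10),np.deg2rad(86.3))
print(bot.get_state()["finger_gap"])
E
```

```text
t 6.2 pos [501.6 -34.7  79.6] F [-1.8  3.5  5.6]
   t 6.87 pos [501.1 -35.3  91.4] F [0.6 0.1 0.3]
   t 7.53 pos [521.6 172.6 162.2] F [ 0.1 -0.3 -0.2]
t 7.8 pos [521.2 167.5 161.5] F [-0.5  0.   0.5] lin [ 16.8 -12.3 151.5] turn [-0.001  0.001 -0.004] j7 -0.72
0.24082101795396407
```

View pics/c4.png

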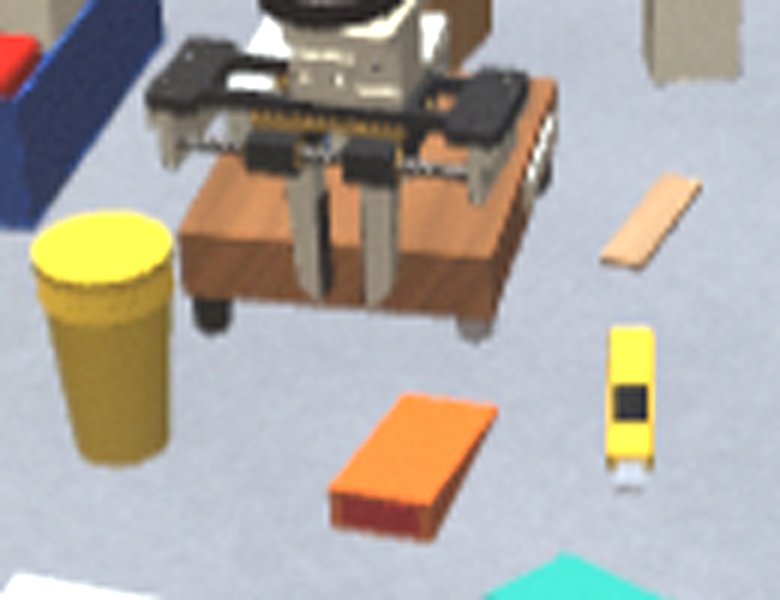

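The stand came back unmoved: its corner is still at crop pixel (492,258), and the wedge is in place. Next I lower the fingers behind the butt.

```bash

python3 -m pendant '{"linear":[[10,-8,10],[17,-12,40],[17,-12,75],[17,-12,105],[17,-12,130],[17,-12,145],[17,-12,151],[17,-12,151]],"turn":[[0,0,0],[0,0,0],[0,0,0],[0,0,0],[0,0,0],[0,0,0],[0,0,0],[0,0,0]],"claw":[24,24,24,24,24,24,24,24]}' >/dev/null; python3 st.py
python3 -m pendant '{"linear":[[-2,0,0],[-4,0,0],[-6,0,0],[-8,0,0],[-10,0,0],[-12,0,0],[-12,0,0],[-12,0,0]],"turn":[[0,0,0],[0,0,0],[0,0,0],[0,0,0],[0,0,0],[0,0,0],[0,0,0],[0,0,0]],"claw":[24,24,24,24,24,24,24,24]}' >/dev/null; python3 st.py
python3 -c "
from h import *
need((504,69,10),np.deg2rad(86.3))"
```

```text
t 8.47 pos [510.2 185.    9.5] F [ 0.  -0.9  0.1]
   t 9.13 pos [510.1 174.5  10.7] F [0.5 1.  0. ]
t 9.13 pos [510.1 174.5  10.7] F [0.5 1.  0. ] lin [-105.7    1.1    0.7] turn [ 0.    -0.    -0.004] j7 -0.86
```

```bash

python3 -m pendant '{"linear":[[-3,0,0],[-7,0,0],[-12,0,0],[-18,0,0],[-24,0,0],[-30,0,0],[-36,0,0],[-42,0,0]],"turn":[[0,0,0],[0,0,0],[0,0,0],[0,0,0],[0,0,0],[0,0,0],[0,0,0],[0,0,0]],"claw":[24,24,24,24,24,24,24,24]}' >/dev/null; python3 st.py
python3 -m pendant '{"linear":[[-6,0,0],[-12,0,0],[-18,0,0],[-24,0,0],[-29,0,0],[-33,0,0],[-36,0,0],[-38,0,0]],"turn":[[0,0,0],[0,0,0],[0,0,0],[0,0,0],[0,0,0],[0,0,0],[0,0,0],[0,0,0]],"claw":[24,24,24,24,24,24,24,24]}' >/dev/null; python3 st.py
python3 - <<'E'
from h import *
s=grab("side");g=s["frame"][140:240,190:320]
g=cv2.resize(g[:,:,::-1],(780,600),interpolation=cv2.INTER_CUBIC)
cv2.imwrite("pics/c5.png",cv2.convertScaleAbs(g,alpha=1.3))
t=grab("top");f=t["frame"][95:245,195:395]
f=cv2.resize(f[:,:,::-1],(800,600),interpolation=cv2.INTER_CUBIC)
cv2.imwrite("pics/c6.png",cv2.convertScaleAbs(f,alpha=1.5));cv2.imwrite("pics/w6.png",grab("wrist")["frame"][:,:,::-1])
E
```

```text
t 9.8 pos [507.1 131.9  10.6] F [-0.2  1.1  0.2]
   t 10.47 pos [504.6  94.3  10.6] F [0.4 0.4 0.8]
```

View pics/c5.png

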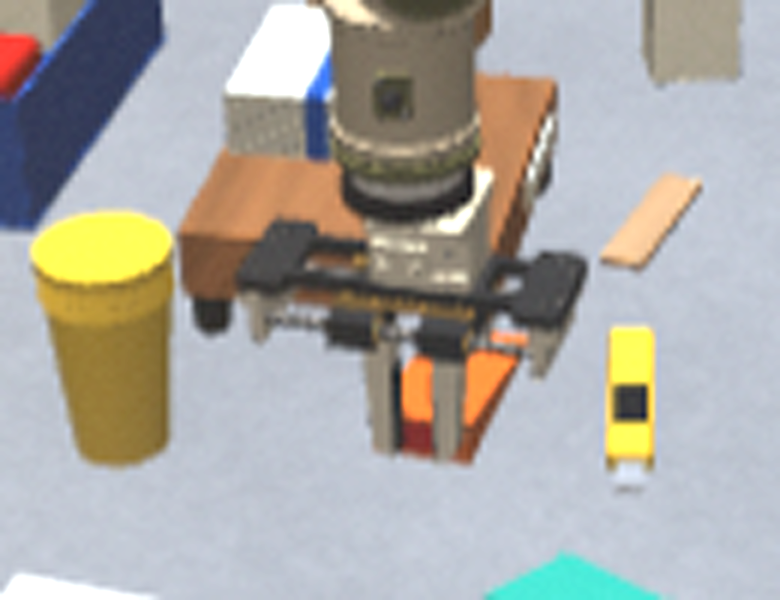

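View pics/c6.png

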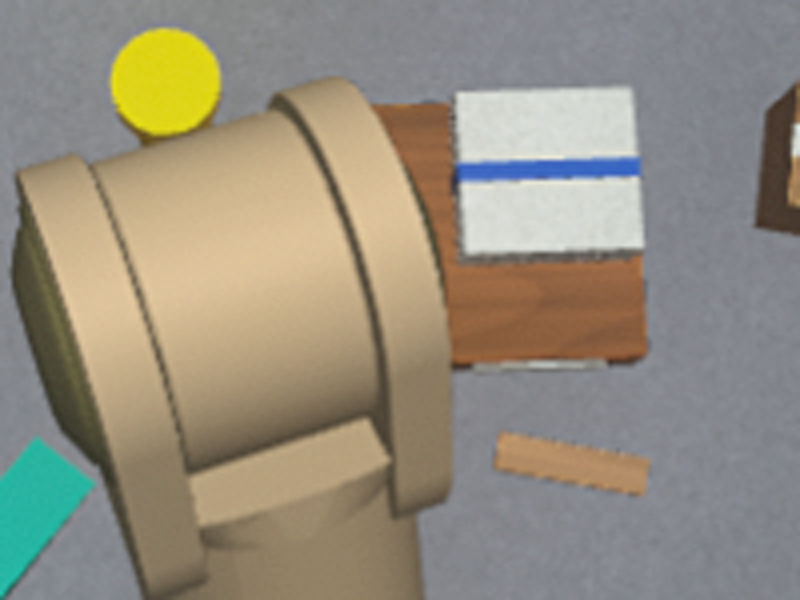

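The side view shows both fingers on the butt, with the wedge straight and its thin end at the foot (about crop 505,330). The stand and cups haven't moved. I'll creep forward now.

```bash

python3 -m pendant '{"linear":[[-3,0,0],[-6,0,0],[-9,0,0],[-12,0,0],[-15,0,0],[-17,0,0],[-19,0,0],[-20,0,0]],"turn":[[0,0,0],[0,0,0],[0,0,0],[0,0,0],[0,0,0],[0,0,0],[0,0,0],[0,0,0]],"claw":[24,24,24,24,24,24,24,24]}' >/dev/null; python3 st.py
python3 -m pendant '{"linear":[[-1,0,0],[-2,0,0],[-3,0,0],[-4,0,0],[-4,0,0]],"turn":[[0,0,0],[0,0,0],[0,0,0],[0,0,0],[0,0,0]],"claw":[24,24,24,24,24]}' >/dev/null; python3 st.py;  python3 st.py
```

```text
t 11.28 pos [503.2  74.4  10.6] F [ 0.2  0.5 -0.4]
   t 11.7 pos [502.9  70.6  10.6] F [-0.9  0.4  0.2]
   t 11.7 pos [502.9  70.6  10.6] F [-0.9  0.4  0.2]
```

```bash

for i in 1; do python3 -m pendant '{"linear":[[-0.5,0,0],[-1,0,0],[-1.5,0,0],[-2,0,0],[-2.5,0,0],[-3,0,0]],"turn":[[0,0,0],[0,0,0],[0,0,0],[0,0,0],[0,0,0],[0,0,0]],"claw":[24,24,24,24,24,24]}' >/dev/null; python3 st.py
python3 -m pendant '{"linear":[[-0.5,0,0],[-1,0,0],[-1.5,0,0],[-1.5,0,0]],"turn":[[0,0,0],[0,0,0],[0,0,0],[0,0,0]],"claw":[24,24,24,24]}' >/dev/null; python3 st.py
done
```

```text
t 12.2 pos [502.9  68.2  10.6] F [0.3 1.6 0.1]
   t 12.53 pos [502.8  66.8  10.6] F [ 0.6  4.4 -0.9]
```

```bash

python3 -m pendant '{"linear":[[0,0,0]],"turn":[[0,0,0]],"claw":[24]}' >/dev/null; python3 st.py
python3 -m pendant '{"linear":[[0,0,0]],"turn":[[0,0,0]],"claw":[24]}' >/dev/null; python3 st.py
python3 -m pendant '{"linear":[[-0.3,0,0],[-0.3,0,0]],"turn":[[0,0,0],[0,0,0]],"claw":[24,24]}' >/dev/null; python3 st.py
python3 -m pendant '{"linear":[[0,0,0]],"turn":[[0,0,0]],"claw":[24]}' >/dev/null; python3 st.py
```

```text
t 12.62 pos [502.9  66.8  10.6] F [ 0.   3.2 -0.9]
   t 12.7 pos [502.9  66.7  10.6] F [ 1.3  4.9 -1.8]
   t 12.87 pos [502.8  66.4  10.6] F [ 1.2  5.5 -1.1]
   t 12.95 pos [502.8  66.3  10.6] F [ 0.6  5.1 -0.9]
```

Snug at about 5 N. I'll back straight off, rise and return to the press spot.

```bash

python3 -m pendant '{"linear":[[1,0,0],[3,0,0],[7,0,0],[14,0,0],[24,0,0],[36,0,-10],[45,0,-35],[45,0,-70]],"turn":[[0,0,0],[0,0,0],[0,0,0],[0,0,0],[0,0,0],[0,0,0],[0,0,0],[0,0,0]],"claw":[24,24,24,24,24,24,24,24]}' >/dev/null; python3 st.py
python3 -m pendant '{"linear":[[0,0,-25],[0,0,-40],[0,0,-40],[0,0,-40]],"turn":[[0,0,0],[0,0,0],[0,0,0],[0,0,0]],"claw":[10,0,0,0]}' >/dev/null; python3 st.py
python3 - <<'E'
from h import *
s=grab("side");g=s["frame"][140:240,190:320]
g=cv2.resize(g[:,:,::-1],(780,600),interpolation=cv2.INTER_CUBIC)
cv2.imwrite("pics/c7.png",cv2.convertScaleAbs(g,alpha=1.3))
cv2.imwrite("pics/w7.png",grab("wrist")["frame"][:,:,::-1])
need((501.5,-36.5,90),np.deg2rad(86.3))
E
```

```text
t 13.62 pos [504.5 114.1  79.7] F [ 1.1  0.2 -0. ]
   t 13.95 pos [506.1 111.6 121.3] F [-0.5 -0.8 -1. ]
t 14.05 pos [505.3 111.2 119.9] F [-0.2  0.6 -0.9] lin [-147.6    6.3   29.9] turn [-0.001  0.    -0.003] j7 -0.71
```

View pics/c7.png

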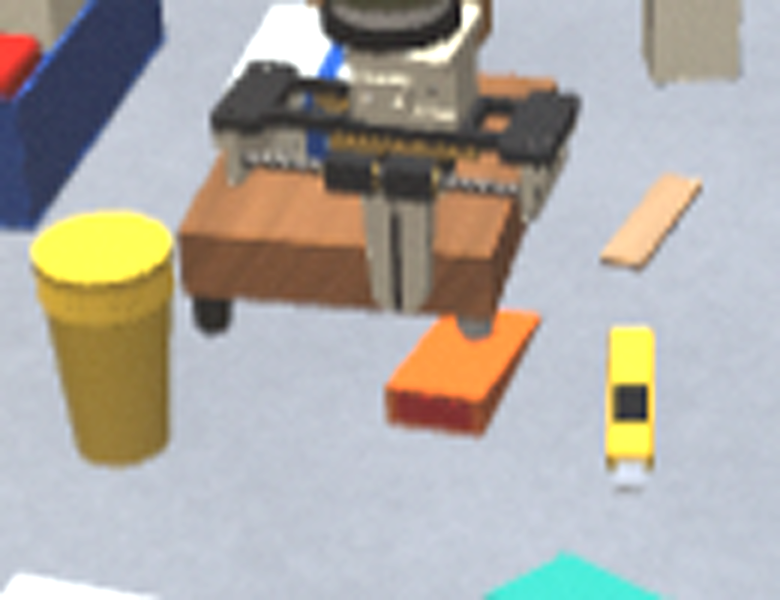

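The wedge is under the steel foot (crop 475,330). The stand corner at (492,258) is unchanged. On to the final press.

```bash

python3 -m pendant '{"linear":[[-20,1,0],[-45,2,0],[-72,3,0],[-99,4,0],[-122,5,5],[-139,6,12],[-147,6,20],[-148,6,25]],"turn":[[0,0,0],[0,0,0],[0,0,0],[0,0,0],[0,0,0],[0,0,0],[0,0,0],[0,0,0]],"claw":[0,0,0,0,0,0,0,0]}' >/dev/null; python3 st.py
python3 -m pendant '{"linear":[[0,0,1],[0,0,2],[0,0,3],[0,0,4],[0,0,5],[0,0,6],[0,0,7],[0,0,8]],"turn":[[0,0,0],[0,0,0],[0,0,0],[0,0,0],[0,0,0],[0,0,0],[0,0,0],[0,0,0]],"claw":[0,0,0,0,0,0,0,0]}' >/dev/null; python3 st.py
python3 -m pendant '{"linear":[[0,0,0.7],[0,0,1.3],[0,0,2]],"turn":[[0,0,0],[0,0,0],[0,0,0]],"claw":[0,0,0]}' >/dev/null; python3 st.py
```

```text
t 14.72 pos [500.7 -38.6  93.8] F [-0.1  0.4 -0.4]
   t 15.38 pos [501.8 -37.   87.7] F [ 0.1 -0.3 -0. ]
   t 15.63 pos [501.7 -37.2  85.6] F [-0.9  0.3  1. ]
```

```bash

python3 -m pendant '{"linear":[[0,0,0.5],[0,0,1],[0,0,1.5],[0,0,1.5]],"turn":[[0,0,0],[0,0,0],[0,0,0],[0,0,0]],"claw":[0,0,0,0]}' >/dev/null; python3 st.py
python3 -m pendant '{"linear":[[0,0,0.3],[0,0,0.6],[0,0,0.6]],"turn":[[0,0,0],[0,0,0],[0,0,0]],"claw":[0,0,0]}' >/dev/null; python3 st.py
```

```text
t 15.97 pos [501.6 -37.1  84.1] F [-0.2  0.7  1.2]
   t 16.22 pos [501.6 -37.1  83.9] F [-2.   0.2  7.3]
```

```bash

python3 -m pendant '{"linear":[[0,0,0.3],[0,0,0.6],[0,0,0.9],[0,0,0.9],[0,0,0.9]],"turn":[[0,0,0],[0,0,0],[0,0,0],[0,0,0],[0,0,0]],"claw":[0,0,0,0,0]}' >/dev/null; python3 st.py
python3 -m pendant '{"linear":[[0,0,0],[0,0,0]],"turn":[[0,0,0],[0,0,0]],"claw":[0,0]}' >/dev/null; python3 st.py
```

```text
t 16.63 pos [501.6 -37.1  83.7] F [-4.4  0.6 18.9]
   t 16.8 pos [501.6 -37.1  83.7] F [-4.3 -0.4 18.8]
```

```bash

python3 -m pendant '{"linear":[[0,0,0.1],[0,0,0.3],[0,0,0.3],[0,0,0.3],[0,0,0.3],[0,0,0.3],[0,0,0.3],[0,0,0.3]],"turn":[[0,0,0],[0,0,0],[0,0,0],[0,0,0],[0,0,0],[0,0,0],[0,0,0],[0,0,0]],"claw":[0,0,0,0,0,0,0,0]}' >/dev/null; python3 st.py
python3 -m pendant '{"linear":[[0,0,0],[0,0,0],[0,0,0],[0,0,0],[0,0,0],[0,0,0]],"turn":[[0,0,0],[0,0,0],[0,0,0],[0,0,0],[0,0,0],[0,0,0]],"claw":[0,0,0,0,0,0]}' >/dev/null; python3 st.py
python3 -c "
from plant import bot
s=bot.get_state()
if 17<s['contact_force'][2]<32 and s['position'][2]>83: print(bot.close_job())"
```

```text
t 17.47 pos [501.6 -37.1  83.7] F [-4.2 -0.1 22.5]
   t 17.97 pos [501.6 -37.1  83.7] F [-4.7  0.7 22.2]
the job is handed in; nothing more can be done
None
```

I rocked the stand down to the counter (briefly at 43 N measured, above the 40 N limit stated for the arm and gripper body, though only the fingertips touched) and let it come back, pushed the wedge snug at about 5 N, and handed the job in at 18 s while holding a 22 N press with the stand level; the verdict was not shown.

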